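Lay a turned shaft on the sloped gauging rest, home against its sprung stop

TASK

Lay the steel shaft stub gently in the vee of the narrow sloping rail, thinner end downhill, and slide it down until the sprung plunger of the stop is fully pressed in and solid. Let go and leave the shaft lying at rest in the vee, still holding the plunger fully in; never strike or press it hard against the rest, and leave the other things on the bench where they are.

Things in the scene. Friction and masses are not known exactly. Their poses are not given: they have to be found in the camera images.
- shaft: Loose turned steel shaft stub lying on the bench, 140 mm long, 0.3 to 0.65 kg. y is its long axis; origin at mid length, 13.5 mm below the axis (on the underside as it first lies; it may roll later). 27 mm thick from y = -14 to +38 mm (grip here), narrowing to the thinner end (14 mm) at y = -70 mm and to the other end (19 mm) at y = +70 mm.
- shaft_grip (a point): Point on the shaft's axis at the middle of its thick part, y = +12 mm, 82 mm from the thin end; the weight is about centred here.
- shaft_slim_end (a point): Point on the shaft's axis at the face of its thinner end (14 mm diameter). A grip with the TCP 14 mm above the shaft's axis keeps the fingertips clear of the bar under the vee.
- cradle: Gauging rest, fixed to the bench: grey base 175x84x12 mm, three ribs, and a narrow steel rail sloping at 28 degrees, lower end roughly toward the robot. Origin on the bench under the middle of the vee; x points level along the rail toward its upper end, z up. Beyond it, to the right, stands an open carton whose near flap (0.23 to 0.34 m up) reaches to x = 0.55, y = -0.13 m.
- rest: Frame of the fixed rail. x uphill along it, y level across, z square to the slope. Origin 115 mm above the bench, such that the axis of a seated shaft is this x axis (y = z = 0). The 100 degree vee runs from x = -51 to +55 mm, edges at z = -9 mm; vee and bar are under 24 mm wide, so fingers can straddle them. The shaft stays put when let go with its thick part wholly on the vee.
- stop_plunger (a joint): Travel of the stop's sprung plunger, m: 0 = out, 0.014 = fully in, solid. It moves downhill on the rest's x axis; spring 1 N at first, 2.4 N fully in; friction holds a seated shaft against it. It sits in a black block 30 mm wide below the vee, clamped anywhere along 15 mm: the tip, when out, lies between rest x = -61 and -76 mm; where is not reported, so feel for it.
- tin_of_pins: Bystander: round tin, 70 mm across, 44 mm high; origin under its centre.
- tape_measure: Bystander: tape measure 38x81x62 mm standing on the bench; origin under its centre.
- vee_block: Bystander: steel vee block 45x44x35 mm; origin under its centre.

How it is judged:
By the outcome, as a careful person would: the job done as asked, in the order asked, and still so for the second after the job is handed in, with the robot touching nothing.
It also fails if it takes over 42 s, if anything falls off the work surface, if the arm or the gripper's body presses on something with over 40 N, if the wrist force passes 120 N, or if a joint passes its speed limit or range.

ROBOT

A 7-joint arm with a two-finger parallel gripper is mounted at the origin on a cart in front of the work surface, level with it; the furniture and walls round the work are solid. World frame = base frame: x ahead of the robot, y to its left, z up, the work surface at z = 0. Lengths are in m, angles in rad, forces in N, time in s.
With the tool pointing down it reaches from about 0.425 to 0.925 m from the base axis. Payload 6.8 kg.
Tool frame: the origin (TCP) lies between the finger pads, 19 mm behind the fingertips; this is the grasp point; z points along the fingers, y is the line along which they close (so a half turn about z gives the same grasp; the last joint's range is limited). The gripper opens to 85 mm and grips with 20 to 120 N. Pads are 22 mm wide; open, the fingers measure 114 mm over their backs; the gripper's body (76 mm by 85 mm) begins 54 mm behind the grasp point. The pads swing forward as they close: fully open they stand 13 mm farther back than shut.
Start: joints at [1.216, 0.477, 0.022, 1.555, -0.011, 1.109, -0.083], TCP at [0.165, -0.655, 0.25] pointing down, gripper open.
Joint ranges: [-2.96, 2.96], [-0.34, 2.1], [-1.41, 1.46], [0.24, 2.44], [-1.37, 4.51], [0.17, 1.92], [-2.96, 2.96]. Speed limits (rad/s): [2.39, 2.39, 3.14, 3.14, 3.14, 3.14, 3.14].

INTERFACE

Orientations are given as a unit quaternion [w, x, y, z].
In Python, from station import bot gives the robot as it stands.
- The arm moves only by the tool jog_arm, never from a script. Its argument "motion" is a list of rows, each a list of 7 numbers: the turn, a rotation vector about the tool's x, y, z in rad, then the shift along the tool's x, y, z in mm, then the finger opening in mm, from 0 to 85.4. A call has 1 to 10 rows; each row is the pose to reach, as a shift and turn from the pose commanded when the call began, along the tool's axes at that moment; what a row does not reach only later rows make up. A row lasts 1/8 s, in which the tool goes at most 62.5 mm and 10.7 degrees, less where a joint would pass 70% of its speed; a pose out of reach is approached as far as the arm can. A call with a gripper value outside its range is refused whole. The fingers move at their own pace and stop on an object; "grip_force" is the grip in N (left out, the last holds). Time passes only in rows, so rows that repeat a pose let the fingers close. It gives the time, the measured TCP pose, the force, the opening and the grip force at its end, in the units of the state.
- bot.get_obs(): the state, without advancing time (a new reading comes with each control period).
- bot.read_camera(name): name is "side" or "top"; returns a dict with "pixels" (400x640x3 uint8, red, green, blue), "camera_matrix" (3x3 intrinsics, pixels), "T" (4x4, takes a point from camera to world coordinates). Camera axes: x right, y down, z forward; pixel columns grow to the right and rows downward; lengths in m; the calibration is good to about 2 mm. A picture is of the moment at which its call begins. There is no depth.
- bot.hand_in(): hands the job in; it is judged then, once.
Trained networks look in a picture, given as the dict that the camera call returned (one of the last four; its "shot" number tells which), for a name from the list of things; names that differ only in an ending like _2 or _b are one class to them, and where a whole thing is asked for, a point or a joint stands for the part that bears it (a point fixed in the world has none). Each returns a list of dicts, best first, with "score" (0 to 1); they miss things now and then, are a little off and sometimes report something else, mostly with a low value. They report only what shows in the picture. A call takes as long as a camera call.
- bot.spot_in(thing, picture): "xy" ([column, row] in pixels, amid what is visible of it).
- bot.tip_of(thing, picture): "xy" ([column, row] in pixels: a listed point, or the origin of a listed thing).
The state is a dict: "t": time; "q": joint angles; "joint_vel": joint speeds; "joint_torque": joint torques, N m; "eef_pos": TCP position; "tool_rot": TCP orientation; "contact_force": force on the tool from outside, world axes, zero at the start; "torque": the same for the moment, N m; "gripper_width": opening from 0.0 (shut) to 1.0 (fully open); "grasp_force": force on a finger pad.
Only numpy, scipy, OpenCV 4.12 (cv2) and the standard library are available. Lean on these libraries where they do the work, as an engineer would, in place of code of your own. Each camera call takes 0.05 s, during which the arm holds its last target. There are 200 camera calls.

## Working session

There is one attempt and no reset: what is moved stays moved. The work goes in short steps, Python scripts to look and compute and a tool call to move; the robot and the scene stay as the last step left them, time stands still between calls to the robot, and variables do not carry over. Pictures are saved under pics/ and viewed, at most 10 in all, crops included, and the job is handed in when it is done.

Besides the shell and the picture viewer there is one more tool, called after "Call:" as a command line: name --pt "numbers of a row" for each row, then --argument value for the rest. jog_arm: Moves the arm, as the interface text tells. Its arguments: {"type":"object","properties":{"motion":{"type":"array"},"grip_force":{"type":"number"}},"required":["motion"]}

```bash
mkdir -p pics; ls
cat > h.py <<'E'
import numpy as np, cv2
from station import bot
from scipy.spatial.transform import Rotation as R
def ray(p,xy):
    K=p["camera_matrix"];T=np.array(p["T"])
    d=T[:3,:3]@np.linalg.solve(np.array(K),[xy[0],xy[1],1.]);return T[:3,3],d/np.linalg.norm(d)
def tri(a,b):
    (o1,d1),(o2,d2)=a,b
    A=np.stack([d1,-d2],1);s=np.linalg.lstsq(A,o2-o1,rcond=None)[0]
    p,q=o1+s[0]*d1,o2+s[1]*d2
    return (p+q)/2,np.linalg.norm(p-q)
def proj(p,X):
    T=np.array(p["T"]);c=T[:3,:3].T@(np.asarray(X)-T[:3,3]);u=np.array(p["camera_matrix"])@c;return u[:2]/u[2]
def pose():
    o=bot.get_obs();w,x,y,z=o["tool_rot"];return np.array(o["eef_pos"]),R.from_quat([x,y,z,w]),o
E
python3 - <<'E'
from h import *
s=bot.read_camera("side");t=bot.read_camera("top")
for n,p in(("side",s),("top",t)):
    cv2.imwrite(f"pics/{n}0.png",np.array(p["pixels"])[:,:,::-1]); print(n,np.round(p["T"],3).tolist())
for th in["shaft","shaft_grip","shaft_slim_end","cradle","rest","tin_of_pins","tape_measure","vee_block"]:
    r=[]
    for p in(s,t):
        a=bot.tip_of(th,p); r.append(a[0] if a else None); print(th,[(np.round(k["xy"],1).tolist(),round(k["score"],2)) for k in a[:2]])
    if all(r): print("   3D",tri(ray(s,r[0]["xy"]),ray(t,r[1]["xy"])))
print(bot.get_obs())
E
```

```text
pics
side [[-0.993, -0.062, 0.105, 0.448], [-0.121, 0.367, -0.922, 0.812], [0.019, -0.928, -0.372, 0.431], [0.0, 0.0, 0.0, 1.0]]
top [[0.025, -0.988, 0.154, 0.376], [-0.999, -0.021, 0.028, 0.001], [-0.024, -0.154, -0.988, 1.068], [0.0, 0.0, 0.0, 1.0]]
shaft [([350.1, 211.5], 0.48)]
shaft [([395.0, 230.4], 0.66)]
   3D (array([ 0.46598951, -0.20517939, -0.00833964]), np.float64(0.0009000653765655672))
shaft_grip [([349.0, 201.7], 0.53)]
shaft_grip [([397.7, 227.4], 0.65)]
   3D (array([ 0.47133147, -0.2066449 ,  0.02245527]), np.float64(3.0457118650795818e-06))
shaft_slim_end []
shaft_slim_end [([384.6, 256.4], 0.76)]
cradle [([284.8, 265.9], 0.75), ([258.6, 315.1], 0.32)]
cradle [([277.6, 183.9], 0.92)]
   3D (array([ 0.59338556,  0.12931765, -0.00373411]), np.float64(0.005138150054265719))
rest [([284.5, 214.7], 0.68)]
rest [([275.3, 170.2], 0.68)]
   3D (array([0.59929804, 0.12160879, 0.1164932 ]), np.float64(0.005856244211428252))
tin_of_pins [([227.5, 287.8], 0.8)]
tin_of_pins [([244.3, 148.8], 0.81), ([385.7, 254.9], 0.21)]
   3D (array([ 6.90752369e-01,  2.29251842e-01, -2.0691
[... 440 characters left out ...]
66,  0.0223913 ,  1.55539969, -0.01146081,
        1.10929672, -0.08311002]), 'joint_vel': array([ 4.43130252e-04, -4.79483821e-04, -7.50151207e-04, -4.35913047e-04,
        2.80840537e-04, -7.42947814e-05,  1.45544482e-04]), 'joint_torque': array([-6.55367312e-04, -5.96309817e+01,  1.60602205e+00, -2.81543237e+01,
        1.25111849e-02,  1.55018552e-03,  3.35465245e-06]), 'eef_pos': array([ 0.16491313, -0.65456341,  0.25001348]), 'tool_rot': array([ 1.79799440e-05,  9.92395903e-01,  1.23086846e-01, -5.11860145e-06]), 'contact_force': array([0.0370489 , 0.00202211, 0.30385536]), 'torque': array([ 0.00651557, -0.03000213,  0.01640848]), 'grasp_force': 0.0, 'gripper_width': 1.004837779102855}
```

View pictures.

View pics/side0.png

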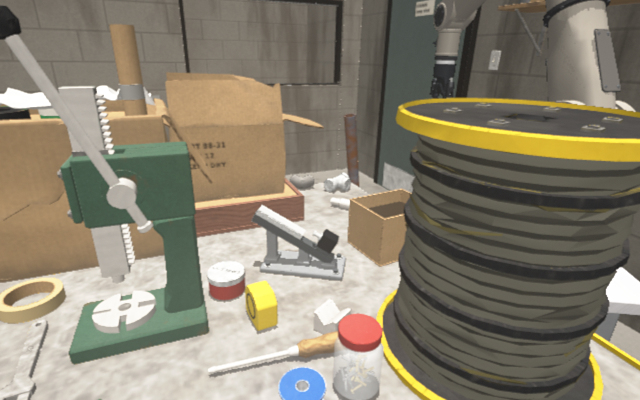

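View pics/top0.png

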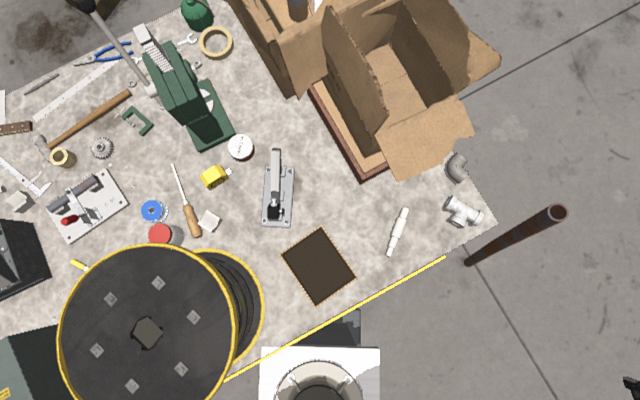

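Run:
```python
from h import *
t=cv2.imread("pics/top0.png");s=cv2.imread("pics/side0.png")
a=cv2.resize(t[195:270,370:425],None,fx=7,fy=7,interpolation=cv2.INTER_CUBIC)
b=cv2.resize(t[140:235,250:305],None,fx=6,fy=6,interpolation=cv2.INTER_CUBIC)
c=np.zeros((600,a.shape[1]+b.shape[1],3),np.uint8);c[:525,:a.shape[1]]=a;c[:570,a.shape[1]:]=b
cv2.imwrite("pics/crop0.png",c)
cv2.imwrite("pics/crop1.png",cv2.resize(s[190:290,240:360],None,fx=6,fy=6,interpolation=cv2.INTER_CUBIC))
```

```text
(no output)
```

View pics/crop0.png

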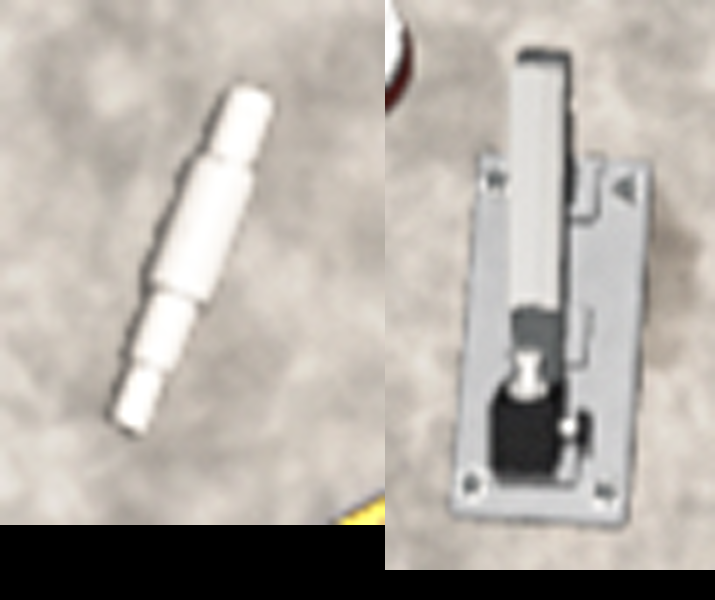

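View pics/crop1.png

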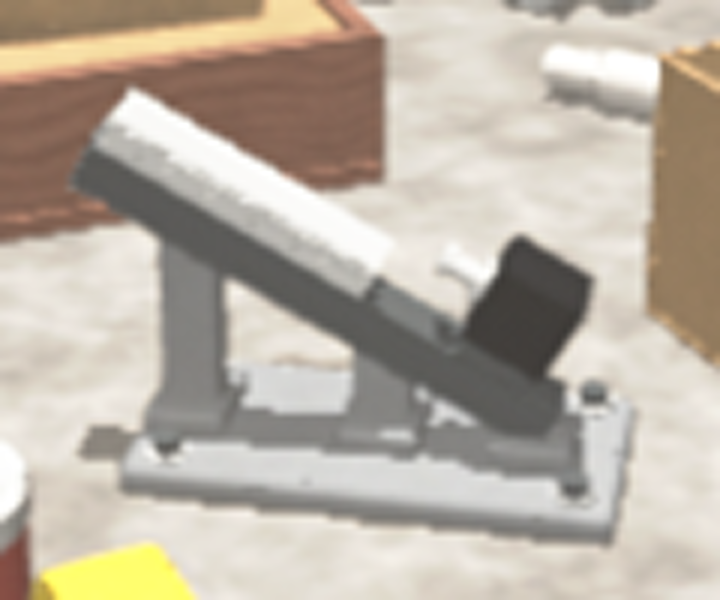

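```bash
cat > fit.py <<'E'
from h import *
from scipy.optimize import least_squares
s=bot.read_camera("side");t=bot.read_camera("top")
u=lambda x,y,f,ox,oy:np.array([(x+.5)/f-.5+ox,(y+.5)/f-.5+oy])
A=lambda x,y:u(x,y,7,370,195); B=lambda x,y:u(x-385,y,6,250,140); C=lambda x,y:u(x,y,6,240,190)
def onz(p,xy,z):
    o,d=ray(p,xy);return o+d*(z-o[2])/d[2]
# shaft from segmentation in top
g=cv2.cvtColor(np.array(t["pixels"]),cv2.COLOR_RGB2GRAY)[195:262,375:420]
m=(g>225).astype(np.uint8);n,l,st,ce=cv2.connectedComponentsWithStats(m);k=1+np.argmax(st[1:,4])
r=cv2.minAreaRect(np.argwhere(l==k)[:,::-1].astype(np.float32));print("seg",st[k],r)
b,e=onz(t,A(251,90),.0135),onz(t,A(128,425),.0135)
print("big",b,"slim",e,"len",np.linalg.norm(b-e),"yaw",np.degrees(np.arctan2(*(b-e)[1::-1])))
print("grip est",e+(b-e)*82/140)
s1,s2=onz(t,A(227,163),.0135),onz(t,A(181,294),.0135);print("thick centre",(s1+s2)/2,np.linalg.norm(s1-s2))
# base corners
q=[onz(t,B(*c),.012) for c in((483,155),(650,163),(622,522),(455,512))]
print("base len",[np.linalg.norm(q[i]-q[(i+1)%4]).round(4) for i in range(4)],"centre",np.mean(q,0))
for i,j in((0,3),(1,2)):print("yaw",np.degrees(np.arctan2(*(q[i]-q[j])[1::-1])))
def Rr(yaw):return R.from_euler("z",yaw)*R.from_euler("y",-np.radians(28))
obs=[(t,(.055,.0107,-.009),B(516,60)),(t,(.055,-.0107,-.009),B(567,64)),(t,(-.051,.0107,-.009),B(510,304)),(t,(-.051,-.0107,-.009),B(561,308)),
 (s,(.055,-.0107,-.009),C(131,90)),(s,(-.051,-.0107,-.009),C(393,243)),(s,(-.051,.0107,-.009),C(368,290)),(s,(.055,.0107,-.009),C(88,150))]
def f(v):return np.concatenate([proj(p,v[:3]+Rr(v[3]).apply(X))-xy for p,X,xy in obs])
o=least_squares(f,[.6,.12,.115,.0],loss="soft_l1");print("rest",o.x,np.degrees(o.x[3]));print(f(o.x).reshape(-1,2).round(1).tolist())
d=Rr(o.x[3]).apply([1,0,0]);
def ft(v):return np.concatenate([proj(t,np.r_[v[:2],.115]+Rr(v[2]).apply(X))-xy for p,X,xy in obs[:4]])
o2=least_squares(ft,[.6,.12,0]);print("top only z=.115",o2.x,np.degrees(o2.x[2]),ft(o2.x).round(1))
# spool
print("spool right edge on bench",onz(t,(262,300),0),"at .25",onz(t,(240,330),.25))
E
python3 fit.py
```

```text
seg [ 12  13  21  48 305] ((21.952054977416992, 36.29452133178711), (7.607674598693848, 50.67881774902344), 20.556045532226562)
big [ 0.5280182  -0.23025906  0.0135    ] slim [ 0.3955871  -0.18105359  0.0135    ] len 0.1412769403924075 yaw -20.382812805837847
grip est [ 0.47315388 -0.20987393  0.0135    ]
thick centre [ 0.47281034 -0.21123604  0.0135    ] 0.0551199405061796
base len [np.float64(0.0795), np.float64(0.1706), np.float64(0.0776), np.float64(0.17)] centre [0.55427312 0.12613893 0.012     ]
yaw -1.9141961238520115
yaw -2.52947899354786
rest [ 0.59839648  0.12458691  0.10882228 -0.05553503] -3.18192267758873
[[0.1, 0.7], [-0.0, 0.7], [0.1, -0.4], [-0.3, -0.5], [-1.1, 1.8], [-1.6, 1.5], [0.4, -1.8], [2.8, -4.3]]
top only z=.115 [ 0.59726876  0.12368744 -0.04990763] -2.8594967706406815 [ 0.   0.5 -0.1  0.4  0.2 -0.4 -0.2 -0.5]
spool right edge on bench [0.2667229  0.15884059 0.        ] at .25 [0.23088603 0.16486051 0.25      ]
```

```bash
cat > plan.py <<'E'
from h import *
def delta(P,yaw,pitch=0):
    """rotvec and mm shift in tool axes to bring TCP to P with tool x along yaw, pitched up by pitch (deg)"""
    p,r,o=pose()
    T=R.from_euler("z",yaw,degrees=True)*R.from_euler("y",-pitch,degrees=True)*R.from_euler("x",180,degrees=True)
    return (r.inv()*T).as_rotvec().round(3).tolist(),(1000*r.inv().apply(np.array(P)-p)).round(1).tolist()
E
python3 - <<'E'
from plan import *
s=bot.read_camera("side");t=bot.read_camera("top")
for a,b in(((350,117),(558,212)),((355,183),(468,262))): print(tri(ray(s,a),ray(t,b)))
print(delta([.473,-.2105,.13],-20.4)); print(delta([.473,-.2105,.0275],-20.4))
E
```

```text
(array([ 0.49307826, -0.51735888,  0.22176517]), np.float64(0.0038918939466635865))
(array([ 0.42071836, -0.39432836,  0.017673  ]), np.float64(0.07568939866801636))
([0.0, -0.0, 0.603], [407.2, -355.3, 120.0])
([0.0, -0.0, 0.603], [407.2, -355.3, 222.5])
```

Call:
jog_arm --pt "0 0 0.1 35 -45 -20 85" --pt "0 0 0.2 70 -90 -40 85" --pt "0 0 0.3 105 -135 -50 85" --pt "0 0 0.4 140 -180 -50 85" --pt "0 0 0.5 175 -224 -50 85" --pt "0 0 0.603 208 -263 -45 85" --pt "0 0 0.603 258 -286 -20 85" --pt "0 0 0.603 308 -309 20 85" --pt "0 0 0.603 358 -332 60 85" --pt "0 0 0.603 407 -355 110 85"

```text
t: 2.35
eef_pos: [0.4619, -0.2204, 0.1544]
tool_rot: [0.0, 0.984, -0.177, 0.001]
contact_force: [1.4, -0.1, 0.1]
gripper_width: 0.992
grasp_force: 0.0
```

Call:
jog_arm --pt "0 0 0 0 0 20 70" --pt "0 0 0 0 0 60 60" --pt "0 0 0 0 0 95 60" --pt "0 0 0 0 0 112 60" --pt "0 0 0 0 0 112.5 60" --pt "0 0 0 0 0 112.5 40" --pt "0 0 0 0 0 112.5 20" --pt "0 0 0 0 0 112.5 20" --pt "0 0 0 0 0 112.5 20" --pt "0 0 0 0 0 112.5 20" --grip_force 40

```text
t: 3.6
eef_pos: [0.4613, -0.222, 0.0452]
tool_rot: [0.001, 0.984, -0.177, 0.002]
contact_force: [-4.0, 0.6, 17.5]
gripper_width: 0.234
grasp_force: 9.0
```

Call:
jog_arm --pt "0 0 0 0 0 0 50" --pt "0 0 0 0 0 0 70" --pt "0 0 0 0 0 -10 85" --pt "0 0 0 0 0 -30 85" --pt "0 0 0 -10 0 -60 85" --pt "0 0 0 -50 0 -80 85" --pt "0 0 0 -90 0 -80 85" --pt "0 0 0 -90 0 -80 85"

```text
t: 4.6
eef_pos: [0.3727, -0.1893, 0.1228]
tool_rot: [0.0, 0.984, -0.177, -0.001]
contact_force: [0.4, 0.6, 0.4]
gripper_width: 0.994
grasp_force: 0.0
```

Run:
```python
from plan import *
t=bot.read_camera("top");im=np.array(t["pixels"])[:,:,::-1]
cv2.imwrite("pics/c2.png",cv2.resize(im[185:275,340:440],None,fx=6,fy=6,interpolation=cv2.INTER_CUBIC))
for th in("shaft_grip","shaft_slim_end"):
    for k in bot.tip_of(th,t)[:1]:
        o,d=ray(t,k["xy"]);print(th,k,o+d*(.0135-o[2])/d[2])
print(pose()[0],pose()[2]["contact_force"])
```

```text
shaft_grip {'xy': [392.0, 223.2], 'score': 0.68} [ 0.48337444 -0.19293319  0.0135    ]
shaft_slim_end {'xy': [380.8, 254.8], 'score': 0.57} [ 0.39642917 -0.16195441  0.0135    ]
[ 0.3769113  -0.19033524  0.12292296] [0.74140751 0.10809317 0.17253989]
```

View pics/c2.png

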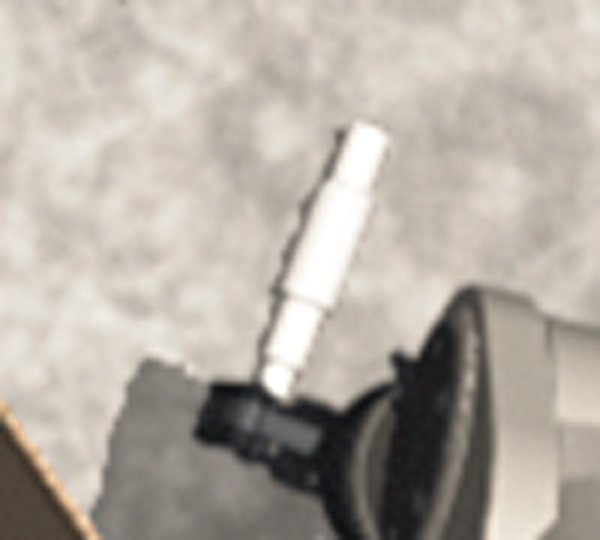

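```bash
cat > sh.py <<'E'
from plan import *
def onz(p,xy,z):
    o,d=ray(p,xy);return o+d*(z-o[2])/d[2]
def C(t,x,y):return onz(t,((x+.5)/6-.5+340,(y+.5)/6-.5+185),.0135)
E
python3 - <<'E'
from sh import *
t=bot.read_camera("top")
b,a1,a2=C(t,370,127),C(t,350,190),C(t,306,294)
u=(a1-a2);print("thick",(a1+a2)/2,np.linalg.norm(u),"yaw",np.degrees(np.arctan2(u[1],u[0])))
u=b-a2;print("big",b,np.linalg.norm(u),"yaw",np.degrees(np.arctan2(u[1],u[0])))
g=(a1+a2)/2
print(delta([g[0],g[1],.12],-20.4),pose()[0])
im=cv2.cvtColor(np.array(t["pixels"]),cv2.COLOR_RGB2GRAY)[195:262,375:420]
n,l,st,ce=cv2.connectedComponentsWithStats((im>225).astype(np.uint8));k=1+np.argmax(st[1:,4])
print(st[k],cv2.minAreaRect(np.argwhere(l==k)[:,::-1].astype(np.float32)))
E
```

```text
thick [ 0.47885237 -0.19908846  0.0135    ] 0.05243367756619689 yaw -22.990681955135443
big [ 0.53246985 -0.21880953  0.0135    ] 0.08332470752398512 yaw -21.07365268769042
([-0.0, -0.002, -0.0], [98.5, -27.3, 2.9]) [ 0.37703726 -0.19034393  0.12276494]
[ 10  10  19  44 290] ((18.60000228881836, 31.69999885559082), (7.905693531036377, 44.588111877441406), 18.43494987487793)
```

Call:
jog_arm --pt "0 0 0 33 -9 0 85" --pt "0 0 0.01 66 -18 0 85" --pt "0 0 0.01 99 -28 0 75" --pt "0 0 0.01 99 -28 0 70" --pt "0 0 0.01 99 -28 40 70" --pt "0 0 0.01 99 -28 75 70" --pt "0 0 0.01 99 -28 92 70" --pt "0 0 0.01 99 -28 95.5 70" --pt "0 0 0.01 99 -28 95.5 70"

```text
t: 5.92
eef_pos: [0.4787, -0.1985, 0.0274]
tool_rot: [0.0, 0.983, -0.182, 0.0]
contact_force: [-0.4, 0.3, -0.0]
gripper_width: 0.817
grasp_force: 0.0
```

Call:
jog_arm --pt "0 0 0 0 0 0 40" --pt "0 0 0 0 0 0 32" --pt "0 0 0 0 0 0 20" --pt "0 0 0 0 0 0 20" --pt "0 0 0 0 0 0 20" --pt "0 0 0 0 0 0 20" --grip_force 40

```text
t: 6.68
eef_pos: [0.4788, -0.1984, 0.0277]
tool_rot: [0.0, 0.983, -0.182, 0.001]
contact_force: [-1.3, 1.0, 5.7]
gripper_width: 0.293
grasp_force: 39.2
```

```bash
cat >> plan.py <<'E'
O=np.array([.5973,.1238,.115]);YAW=-2.8
RR=R.from_euler("z",YAW,degrees=True)*R.from_euler("y",-28,degrees=True)
def rest(x,y,z):return O+RR.apply([x,y,z])
E
python3 - <<'E'
from plan import *
print(pose()[0])
for a in(([.44,-.17,.2],-21,0),([.44,-.06,.26],-12,14),([.46,.03,.26],-2.8,28),(rest(.03,0,.074),-2.8,28)):print(np.round(a[0],3),delta(*a))
E
```

```text
[ 0.47875264 -0.19843872  0.02770532]
[ 0.44 -0.17  0.2 ] ([0.0, -0.001, 0.0], [-46.1, -12.7, -172.4])
[ 0.44 -0.06  0.26] ([0.019, 0.243, -0.156], [-85.5, -115.3, -232.4])
[0.46 0.03 0.26] ([0.078, 0.483, -0.311], [-99.1, -206.5, -232.4])
[0.589 0.124 0.194] ([0.078, 0.483, -0.311], [-12.4, -340.7, -166.8])
```

Call:
jog_arm --pt "0 0 0 0 0 -20 20" --pt "0 0 0 -10 0 -60 20" --pt "0 0 0 -28 -5 -115 20" --pt "0 0 0 -46 -13 -172 20" --pt "0.01 0.12 -0.08 -65 -50 -210 20" --pt "0.019 0.243 -0.156 -85 -100 -232 20" --pt "0.04 0.36 -0.23 -92 -155 -232 20" --pt "0.078 0.483 -0.311 -99 -206 -232 20" --pt "0.078 0.483 -0.311 -99 -206 -232 20"

```text
t: 7.8
eef_pos: [0.4575, 0.0326, 0.2579]
tool_rot: [0.005, 0.97, -0.02, 0.241]
contact_force: [-0.2, -0.9, -3.1]
gripper_width: 0.294
grasp_force: 40.8
```

Run:
```python
from plan import *
print(pose()[0],pose()[2]["contact_force"],pose()[2]["torque"])
print(delta(rest(.03,0,.074),-2.8,28))
```

```text
[0.45746928 0.03261986 0.25794018] [-0.17742865 -0.85419888 -3.08741754] [-0.02957204  0.83910715 -0.04658113]
([-0.003, 0.002, 0.007], [83.2, -97.0, 115.8])
```

Call:
jog_arm --pt "0 0 0 15 -40 10 20" --pt "0 0 0 45 -80 40 20" --pt "0 0 0 70 -97 80 20" --pt "0 0 0.005 83 -97 115 20" --pt "0 0 0.007 83 -97 115.8 20" --pt "0 0 0.007 83 -97 115.8 20"

```text
t: 8.55
eef_pos: [0.591, 0.1194, 0.1949]
tool_rot: [0.005, 0.97, -0.028, 0.24]
contact_force: [-0.1, -0.2, -3.4]
gripper_width: 0.294
grasp_force: 40.9
```

Run:
```python
from plan import *
s=bot.read_camera("side");t=bot.read_camera("top")
p,r,o=pose();print(p,o["contact_force"]);print(delta(rest(.03,0,.074),-2.8,28))
k=RR.inv().apply(p-O);print("tcp in rest",k)
for n,c in(("side",s),("top",t)):
    for th in("shaft_slim_end","shaft_grip","rest"):
        for j in bot.tip_of(th,c)[:1]:print(n,th,j)
    print("pred slim",proj(c,p+r.apply([-.082,0,.014])),"grip",proj(c,p+r.apply([0,0,.014])),"rest",proj(c,O))
a=np.array(s["pixels"])[170:270,230:350,::-1];b=np.array(t["pixels"])[130:230,240:310,::-1]
z=lambda i,f:cv2.resize(i,None,fx=f,fy=f,interpolation=cv2.INTER_CUBIC)
cv2.imwrite("pics/c3.png",np.hstack([z(a,4),z(b,4)]))
```

```text
[0.59128063 0.11990072 0.19614922] [-0.27881554 -0.59975344 -3.83770617]
([-0.0, 0.001, -0.007], [-3.0, -4.2, 0.4])
tcp in rest [ 0.03295699 -0.00418867  0.07438364]
side shaft_slim_end {'xy': [321.1, 204.9], 'score': 0.79}
side shaft_grip {'xy': [286.2, 185.9], 'score': 0.61}
side rest {'xy': [283.4, 215.7], 'score': 0.82}
pred slim [318.34160235 204.2135536 ] grip [283.5154302  183.63742969] rest [283.87154534 215.49672345]
top shaft_grip {'xy': [271.4, 163.8], 'score': 0.8}
pred slim [271.99062111 197.96590002] grip [272.92324853 165.43238439] rest [274.58434809 172.22597866]
```

View pics/c3.png

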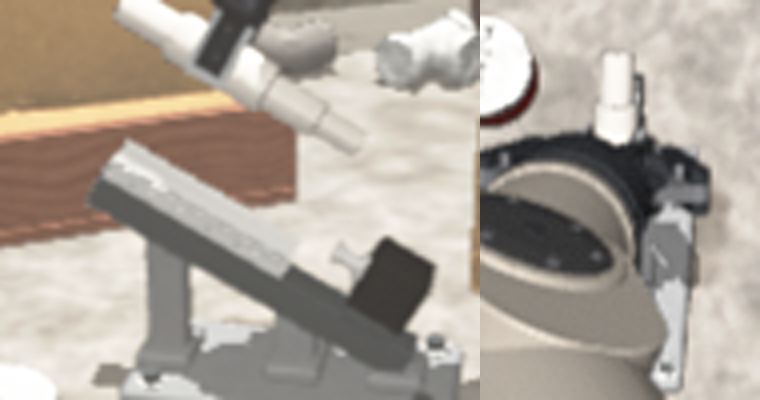

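Call:
jog_arm --pt "0 0 -0.007 -3 -4.2 0 20" --pt "0 0 -0.007 -3 -4.2 15 20" --pt "0 0 -0.007 -3 -4.2 35 20" --pt "0 0 -0.007 -3 -4.2 45 20" --pt "0 0 -0.007 -3 -4.2 48 20" --pt "0 0 -0.007 -3 -4.2 48 20" --pt "0 0 -0.007 -3 -4.2 48 20"

```text
t: 9.82
eef_pos: [0.6118, 0.1239, 0.1521]
tool_rot: [0.005, 0.97, -0.024, 0.241]
contact_force: [-0.4, -0.2, -3.3]
gripper_width: 0.291
grasp_force: 40.9
```

```bash
cat > st.py <<'E'
from plan import *
p,r,o=pose();print("tcp in rest mm",(1000*RR.inv().apply(p-O)).round(2),"F rest",RR.inv().apply(o["contact_force"]).round(2),"M",np.round(o["torque"],2),"delta(x,0,14)",delta(rest(.03,0,.014),-2.8,28),"grip",o["gripper_width"])
E
python3 - <<'E'
import st
from h import *
t=bot.read_camera("top")
cv2.imwrite("pics/c4.png",cv2.resize(np.array(t["pixels"])[130:230,230:330,::-1],None,fx=6,fy=6,interpolation=cv2.INTER_CUBIC))
E
```

```text
tcp in rest mm [30.18  0.78 25.98] F rest [-1.86 -0.24 -2.78] M [0.08 0.81 0.01] delta(x,0,14) ([-0.001, 0.001, 0.0], [-0.2, 0.8, 12.0]) grip 0.2913123539584673
```

View pics/c4.png

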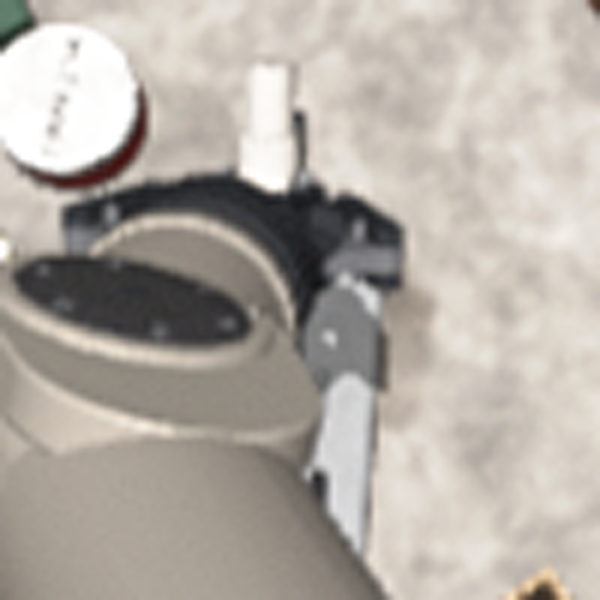

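Run:
```python
from st import *
t=bot.read_camera("top")
print("pred big end",proj(t,p+r.apply([.058,0,.014])),proj(t,p+r.apply([.058,0.005,.014])), "step",proj(t,p+r.apply([.026,0,.014])))
```

```text
tcp in rest mm [30.21  0.68 25.98] F rest [-1.38 -0.82 -3.81] M [-0.    0.81 -0.01] delta(x,0,14) ([-0.001, 0.001, -0.0], [-0.2, 0.7, 12.0]) grip 0.292542777992397
pred big end [274.38343704 138.68165231] [276.40819163 138.81028291] step [274.09956532 151.53006576]
```

Call:
jog_arm --pt "0 0 0 0 0.3 4 20" --pt "0 0 0 0 0.3 7 20" --pt "0 0 0 0 0.3 9 20" --pt "0 0 0 0 0.3 10 20" --pt "0 0 0 0 0.3 10 20" --pt "0 0 0 0 0.3 10 20"

```text
t: 10.68
eef_pos: [0.6165, 0.1245, 0.1433]
tool_rot: [0.005, 0.97, -0.023, 0.242]
contact_force: [-3.4, 3.4, 4.1]
gripper_width: 0.291
grasp_force: 41.7
```

```bash
python3 st.py
```

```text
tcp in rest mm [30.23  1.68 16.  ] F rest [-1.18  3.28  5.31] M [0.69 0.94 0.34] delta(x,0,14) ([-0.003, 0.001, 0.001], [-0.2, 1.7, 2.0]) grip 0.2905969696726715
```

Call:
jog_arm --pt "0 0 0 0 0 -1 20" --pt "0 0 0 0 -1.5 -1 20" --pt "0 0 0 0 -1.5 -1 20" --pt "0 0 0 0 -1.5 -1 20"

```text
t: 11.18
eef_pos: [0.6161, 0.1241, 0.1437]
tool_rot: [0.006, 0.97, -0.024, 0.241]
contact_force: [-0.7, 1.0, 0.9]
gripper_width: 0.294
grasp_force: 41.2
```

```bash
python3 st.py
```

```text
tcp in rest mm [30.07  1.25 16.5 ] F rest [-0.27  0.94  1.16] M [0.31 0.61 0.15] delta(x,0,14) ([-0.0, 0.001, -0.001], [-0.1, 1.2, 2.5]) grip 0.29370891193060533
```

Call:
jog_arm --pt "0 0 0 -0.5 -0.5 0 20" --pt "0 0 0 -2 -0.5 0 20" --pt "0 0 0 -3.5 -0.5 0 20" --pt "0 0 0 -5 -0.5 0 20" --pt "0 0 0 -6 -0.5 0 20"

```text
t: 11.8
eef_pos: [0.6104, 0.125, 0.1405]
tool_rot: [0.006, 0.97, -0.024, 0.241]
contact_force: [-0.1, 0.5, -3.3]
gripper_width: 0.293
grasp_force: 40.9
```

```bash
python3 st.py
```

```text
tcp in rest mm [23.46  1.87 16.43] F rest [-1.67  0.53 -2.84] M [ 0.05  0.85 -0.  ] delta(x,0,14) ([-0.0, 0.002, -0.0], [6.5, 1.9, 2.4]) grip 0.29343230629811307
```

Call:
jog_arm --pt "0 0 0 0 0 0.5 20" --pt "0 0 0 -1.5 0 0.5 20" --pt "0 0 0 -3 0 0.5 20" --pt "0 0 0 -4.5 0 0.5 20" --pt "0 0 0 -6 0 0.5 20"

```text
t: 12.42
eef_pos: [0.6056, 0.1256, 0.1376]
tool_rot: [0.006, 0.97, -0.024, 0.241]
contact_force: [-0.1, -0.4, -3.5]
gripper_width: 0.294
grasp_force: 40.9
```

```bash
python3 st.py
```

```text
tcp in rest mm [17.81  2.23 16.1 ] F rest [-1.73 -0.41 -3.06] M [0.08 0.8  0.04] delta(x,0,14) ([-0.001, 0.001, -0.0], [12.2, 2.2, 2.1]) grip 0.29403415698257346
```

Call:
jog_arm --pt "0 0 0 0 0 0.5 20" --pt "0 0 0 0 0 1 20" --pt "0 0 0 0 0 1 20"

```text
t: 12.8
eef_pos: [0.6058, 0.1257, 0.137]
tool_rot: [0.006, 0.97, -0.023, 0.241]
contact_force: [-5.7, -0.9, 2.8]
gripper_width: 0.295
grasp_force: 41.7
```

```bash
python3 st.py
```

```text
tcp in rest mm [17.79  2.34 15.48] F rest [-3.67 -1.18  5.09] M [-0.12  1.31  0.  ] delta(x,0,14) ([-0.001, 0.001, 0.0], [12.2, 2.3, 1.5]) grip 0.29490311529301944
```

Call:
jog_arm --pt "0 0 0 0 0.3 -0.4 20" --pt "0 0 0 -1 0.3 -0.4 20" --pt "0 0 0 -2 0.3 -0.4 20" --pt "0 0 0 -3 0.3 -0.4 20" --pt "0 0 0 -4 0.4 -0.4 20" --pt "0 0 0 -4 0.4 -0.4 20"

```text
t: 13.55
eef_pos: [0.6027, 0.1257, 0.1355]
tool_rot: [0.005, 0.97, -0.024, 0.241]
contact_force: [-0.7, 0.8, 0.4]
gripper_width: 0.301
grasp_force: 41.2
```

```bash
python3 st.py
```

```text
tcp in rest mm [14.3   2.15 15.61] F rest [-0.43  0.79  0.68] M [0.32 0.18 0.19] delta(x,0,14) ([-0.001, 0.001, 0.0], [15.7, 2.1, 1.6]) grip 0.3007771034660205
```

Call:
jog_arm --pt "0 0 0 -1 0 0 20" --pt "0 0 0 -2 0 0 20" --pt "0 0 0 -3 0 0 20" --pt "0 0 0 -4 0 0 20" --pt "0 0 0 -4 0 0 20"

```text
t: 14.18
eef_pos: [0.599, 0.1258, 0.1335]
tool_rot: [0.005, 0.97, -0.024, 0.241]
contact_force: [1.0, 3.0, 2.8]
gripper_width: 0.294
grasp_force: 41.3
```

```bash
python3 st.py
```

```text
tcp in rest mm [10.05  2.09 15.58] F rest [2.02 3.04 2.05] M [ 0.47 -0.08  0.26] delta(x,0,14) ([-0.001, 0.001, 0.0], [20.0, 2.1, 1.6]) grip 0.29440725823981173
```

Call:
jog_arm --pt "0 0 0 0 -0.7 -0.1 20" --pt "0 0 0 -1 -0.7 -0.1 20" --pt "0 0 0 -2 -0.8 -0.1 20" --pt "0 0 0 -3 -0.8 -0.1 20" --pt "0 0 0 -3 -0.8 -0.1 20"

```text
t: 14.8
eef_pos: [0.5962, 0.126, 0.132]
tool_rot: [0.006, 0.97, -0.024, 0.241]
contact_force: [1.4, 0.4, 2.8]
gripper_width: 0.292
grasp_force: 41.3
```

```bash
python3 st.py
```

```text
tcp in rest mm [ 6.86  2.18 15.57] F rest [2.55 0.48 1.78] M [-0.04 -0.24  0.1 ] delta(x,0,14) ([0.0, 0.002, -0.0], [23.1, 2.2, 1.5]) grip 0.2921353280631496
```

Call:
jog_arm --pt "0 0 0 -0.7 -0.2 0 20" --pt "0 0 0 -1.4 -0.2 0 20" --pt "0 0 0 -2 -0.2 0 20" --pt "0 0 0 -2 -0.2 0 20"

```text
t: 15.3
eef_pos: [0.5945, 0.1262, 0.1311]
tool_rot: [0.006, 0.97, -0.024, 0.241]
contact_force: [2.0, -2.0, 3.6]
gripper_width: 0.292
grasp_force: 41.4
```

```bash
python3 st.py
```

```text
tcp in rest mm [ 4.94  2.22 15.56] F rest [ 3.57 -1.92  2.14] M [-0.45 -0.4  -0.15] delta(x,0,14) ([0.0, 0.001, -0.001], [25.1, 2.2, 1.5]) grip 0.2916245172833377
```

Call:
jog_arm --pt "0 0 0 -0.7 0.15 0 20" --pt "0 0 0 -1.4 0.15 0 20" --pt "0 0 0 -2 0.15 0 20" --pt "0 0 0 -2 0.15 0 20"

```text
t: 15.8
eef_pos: [0.5926, 0.1263, 0.13]
tool_rot: [0.006, 0.97, -0.024, 0.241]
contact_force: [2.6, -3.4, 4.5]
gripper_width: 0.293
grasp_force: 41.4
```

```bash
python3 st.py
python3 - <<'E'
from h import *
s=bot.read_camera("side")
cv2.imwrite("pics/c5.png",cv2.resize(np.array(s["pixels"])[180:260,260:360,::-1],None,fx=7,fy=7,interpolation=cv2.INTER_CUBIC))
E
```

```text
tcp in rest mm [ 2.81  2.24 15.53] F rest [ 4.54 -3.23  2.73] M [-0.67 -0.43 -0.28] delta(x,0,14) ([0.0, 0.002, -0.0], [27.2, 2.2, 1.5]) grip 0.29285621423961883
```

View pics/c5.png

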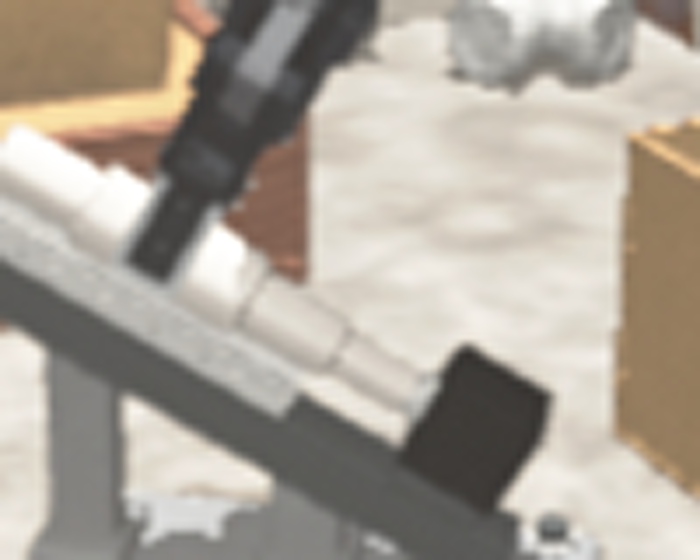

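Call:
jog_arm --pt "0 0 0 0 0.6 -0.1 20" --pt "0 0 0 -0.7 0.6 -0.1 20" --pt "0 0 0 -1.4 0.6 -0.1 20" --pt "0 0 0 -1.4 0.6 -0.1 20"

```text
t: 16.35
eef_pos: [0.591, 0.1263, 0.1292]
tool_rot: [0.006, 0.97, -0.024, 0.241]
contact_force: [2.8, -1.1, 2.0]
gripper_width: 0.294
grasp_force: 41.1
```

```bash
python3 st.py
```

```text
tcp in rest mm [ 1.05  2.17 15.58] F rest [ 3.48 -0.96  0.41] M [-0.27 -0.11 -0.15] delta(x,0,14) ([-0.001, 0.002, 0.0], [29.0, 2.2, 1.5]) grip 0.2944540381406068
```

Call:
jog_arm --pt "0 0 0 -0.5 0.2 0 20" --pt "0 0 0 -1 0.2 0 20" --pt "0 0 0 -1.5 0.2 0 20" --pt "0 0 0 -1.5 0.2 0 20"

```text
t: 16.85
eef_pos: [0.5904, 0.1262, 0.1291]
tool_rot: [0.005, 0.97, -0.024, 0.241]
contact_force: [4.5, -1.5, -1.1]
gripper_width: 0.292
grasp_force: 40.8
```

```bash
python3 st.py
```

```text
tcp in rest mm [ 0.44  2.09 15.69] F rest [ 3.55 -1.25 -3.14] M [-0.1  -0.42  0.01] delta(x,0,14) ([-0.001, 0.001, -0.0], [29.6, 2.1, 1.7]) grip 0.2924580687073786
```

Call:
jog_arm --pt "0 0 0 0 0.1 0.2 20" --pt "0 0 0 -0.7 0.1 0.2 20" --pt "0 0 0 -0.7 0.1 0.2 20"

```text
t: 17.23
eef_pos: [0.5904, 0.1262, 0.129]
tool_rot: [0.005, 0.97, -0.024, 0.242]
contact_force: [5.9, -1.2, 0.8]
gripper_width: 0.294
grasp_force: 40.9
```

```bash
python3 st.py
```

```text
tcp in rest mm [ 0.33  2.09 15.66] F rest [ 5.59 -0.88 -2.11] M [-0.07 -0.74 -0.02] delta(x,0,14) ([-0.001, -0.0, -0.0], [29.7, 2.1, 1.7]) grip 0.29408861771902295
```

Call:
jog_arm --pt "0 0 0 0 0.1 0.3 20" --pt "0 0 0 0 0.1 0.5 20" --pt "0 0 0 0 0.1 0.5 20" --grip_force 20

```text
t: 17.6
eef_pos: [0.5904, 0.1263, 0.1289]
tool_rot: [0.005, 0.97, -0.024, 0.242]
contact_force: [2.9, -1.1, 7.0]
gripper_width: 0.295
grasp_force: 41.6
```

```bash
python3 st.py
```

```text
tcp in rest mm [ 0.37  2.13 15.54] F rest [ 5.91 -0.94  4.78] M [-0.19 -0.56 -0.02] delta(x,0,14) ([-0.002, -0.0, -0.0], [29.6, 2.1, 1.5]) grip 0.29498882854488295
```

Call:
jog_arm --pt "0 0 0 0 0 0 26" --pt "0 0 0 0 0 0 28" --pt "0 0 0 0 0 0 31" --pt "0 0 0 0 0 0 36" --pt "0 0 0 0 0 0 44" --pt "0 0 0 0 0 0 52" --pt "0 0 0 0 0 0 56" --pt "0 0 0 0 0 0 56"

```text
t: 18.6
eef_pos: [0.5898, 0.1257, 0.1279]
tool_rot: [0.006, 0.97, -0.024, 0.241]
contact_force: [-0.6, 0.7, -0.3]
gripper_width: 0.655
grasp_force: 0.0
```

```bash
python3 st.py
python3 - <<'E'
from h import *
s=bot.read_camera("side")
cv2.imwrite("pics/c6.png",cv2.resize(np.array(s["pixels"])[180:260,260:360,::-1],None,fx=7,fy=7,interpolation=cv2.INTER_CUBIC))
E
```

```text
tcp in rest mm [-0.67  1.56 14.99] F rest [-0.66  0.64  0.03] M [ 0.03  0.49 -0.01] delta(x,0,14) ([-0.001, 0.001, -0.0], [30.7, 1.6, 0.9]) grip 0.6553468270253758
```

View pics/c6.png

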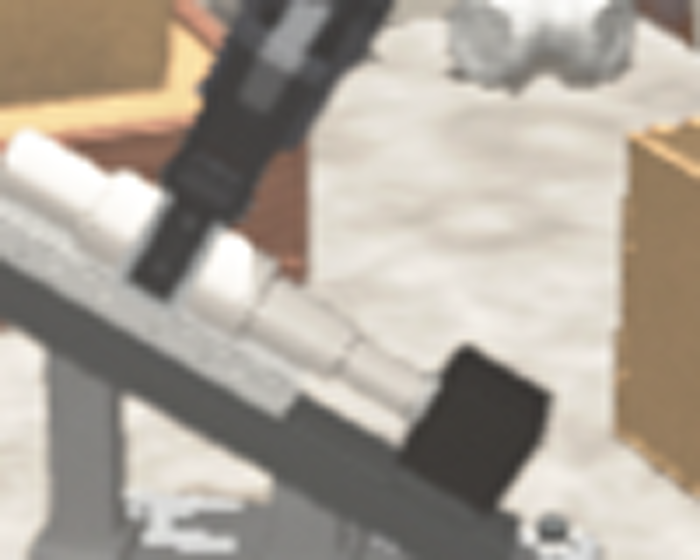

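Run:
```python
from h import *
a=cv2.imread("pics/c5.png",0).astype(np.float32);b=cv2.imread("pics/c6.png",0).astype(np.float32)
def cmp(poly):
    m=np.zeros(a.shape,np.uint8);cv2.fillPoly(m,[np.array(poly)],1);x,y,w,h=cv2.boundingRect(m)
    best=min((float((((b[y+dy:y+dy+h,x+dx:x+dx+w]-a[y:y+h,x:x+w])**2)*m[y:y+h,x:x+w]).sum()/m.sum()),dx,dy) for dx in range(-6,18) for dy in range(-8,14) if x+dx>=0)
    return best
print("slim half",cmp([(215,245),(270,250),(350,310),(420,370),(395,400),(330,372),(230,318)]))
print("big end",cmp([(8,130),(95,180),(130,165),(150,185),(130,240),(60,225),(8,180)]))
s=bot.read_camera("side")
X=np.array([.56,.126,.1]);d=np.array([np.cos(np.radians(28)),-.049,np.sin(np.radians(28))])
print("px7 per mm downhill",7*(proj(s,X-d*.001)-proj(s,X)))
```

```text
slim half (45.78361814117817, 6, 3)
big end (10.28119293974437, 9, 5)
px7 per mm downhill [2.90037629 1.70182485]
```

Call:
jog_arm --pt "0 0 0 0 -0.5 -5 56" --pt "0 0 0 0 -0.5 -20 56" --pt "0 0 0 0 -0.5 -45 60" --pt "0 0 0 0 0 -75 70" --pt "0 0 0 0 0 -105 70" --pt "0 0 0 0 0 -120 70" --pt "0 0 0 0 0 -120 70"

```text
t: 19.58
eef_pos: [0.5338, 0.1287, 0.2354]
tool_rot: [0.005, 0.97, -0.024, 0.242]
contact_force: [-0.7, -0.8, 0.6]
gripper_width: 0.816
grasp_force: 0.0
```

```bash
python3 st.py
python3 - <<'E'
from h import *
s=bot.read_camera("side")
c=cv2.resize(np.array(s["pixels"])[180:260,260:360,::-1],None,fx=7,fy=7,interpolation=cv2.INTER_CUBIC);cv2.imwrite("pics/c7.png",c)
b=cv2.cvtColor(c,cv2.COLOR_BGR2GRAY).astype(np.float32)
for n in("c5","c6"):
  a=cv2.imread(f"pics/{n}.png",0).astype(np.float32)
  for poly in([(215,245),(270,250),(350,310),(420,370),(395,400),(330,372),(230,318)],[(8,130),(95,180),(130,165),(150,185),(130,240),(60,225),(8,180)]):
    m=np.zeros(a.shape,np.uint8);cv2.fillPoly(m,[np.array(poly)],1);x,y,w,h=cv2.boundingRect(m)
    print(n,min((float((((b[y+dy:y+dy+h,x+dx:x+dx+w]-a[y:y+h,x:x+w])**2)*m[y:y+h,x:x+w]).sum()/m.sum()),dx,dy) for dx in range(-7,18) for dy in range(-8,14)))
for th in("tin_of_pins","tape_measure","vee_block"):
    k=bot.tip_of(th,s)[:1];print(th,k)
E
```

```text
tcp in rest mm [  0.31   1.8  136.21] F rest [-0.25 -0.83  0.84] M [ 0.08  0.46 -0.02] delta(x,0,14) ([-0.002, -0.001, -0.001], [29.6, 2.0, 122.2]) grip 0.8163843463805255
c5 (1093.3959189559448, 11, 1)
c5 (74.98186244674376, 8, 4)
c6 (997.5865599538539, 5, -2)
c6 (1.581253804017042, 0, 0)
tin_of_pins [{'xy': [228.3, 287.3], 'score': 0.74}]
tape_measure [{'xy': [259.0, 314.8], 'score': 0.8}]
vee_block [{'xy': [332.2, 327.9], 'score': 0.83}]
```

View pics/c7.png

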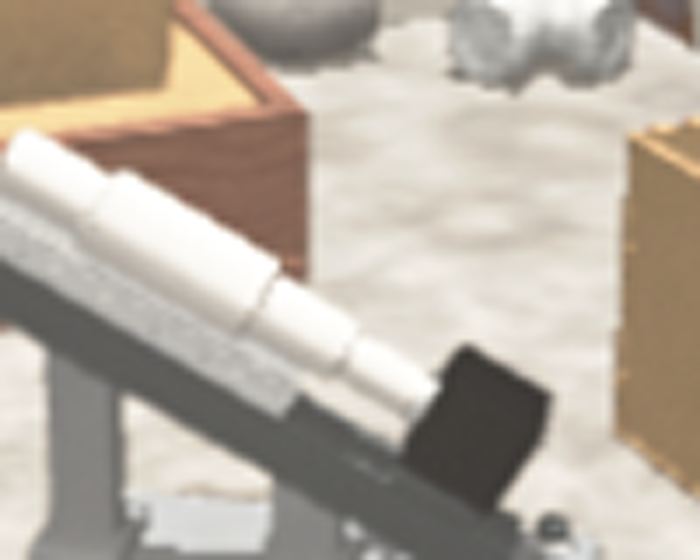

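```bash
python3 -c "
from station import bot
print(bot.hand_in())"
```

```text
the job is handed in; nothing more can be done
None
```

The shaft lies at rest in the vee, thin end downhill, with the plunger fed in until it went solid; I let go, drew the gripper clear and handed in at about 20 s. Two things were not ideal: the first grasp landed too high and rolled the shaft about 11 mm on the bench, and the solid-plunger reading comes from the force rise plus camera checks good to about half a millimetre.

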